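# Turn a leaf of the tile sample stand

### The arm

A 6-joint arm with a two-finger parallel gripper is mounted at the origin on the work surface. World frame = base frame: x ahead of the robot, y to its left, z up, the work surface at z = 0. Lengths are in m, angles in rad, forces in N, time in s.
With the tool pointing down it reaches from about 0.225 to 0.875 m from the base axis. Payload 3.4 kg.
Tool frame: the origin (TCP) lies at the very end of the fingers, on their centre line; the grasp point (between the pads) lies 19 mm behind it (grip_depth is the distance from the TCP to the grasp point, in m); x points along the fingers, z is the direction in which the jaws open and shut, and the axes are right-handed (so a half turn about x gives the same grasp; the last joint's range is limited). The gripper opens to 85 mm and grips with 20 to 120 N. Pads are 22 mm wide; open, the fingers measure 114 mm over their backs; the gripper's body (76 mm by 85 mm) begins 54 mm behind the grasp point. The pads swing forward as they close: fully open they stand 13 mm farther back than shut.
Start: joints at [1.163, 0.276, 1.505, -0, 1.361, -0.121], TCP at [0.163, 0.552, 0.192] pointing down, gripper open.
Joint ranges: [-2.89, 2.89], [-0.75, 2.08], [0.22, 2.7], [-1.18, 4.32], [0.11, 2.71], [-2.7, 2.7]. Speed limits (rad/s): [2.57, 2.57, 3.14, 3.14, 3.14, 3.14].

### API

Orientations are given as a unit quaternion [w, x, y, z].
In Python, from rig import get_state, get_image, sign_off, grip_depth gives the robot as it stands. The module is installed in compiled form; this text tells all that it offers.
- The arm moves only by the tool arm_command, never from a script. Its argument "series" is a list of rows, each an object with "dp": the shift along the tool's x, y, z scaled (see below), a list of three; "angular": the turn, a rotation vector about the tool's x, y, z scaled (see below), a list of three; "gripper": the finger opening in mm, from 0 to 85.4. A call has exactly 8 rows; each row shifts and turns the pose as measured when the row begins, along the tool's axes as they then stand; what a row does not reach is not made up. The controller multiplies each number of a shift by 0.12 m and each number of a turn by 90 degrees. A row lasts 1/8 s, in which the tool goes at most 62.5 mm and 10.7 degrees, less where a joint would pass 70% of its speed; a pose out of reach is approached as far as the arm can. A call with a number of a shift or a turn outside -1 to 1 is refused whole. A call with a gripper value outside its range is refused whole. The fingers move at their own pace and stop on an object; "grip_force" is the grip in N (left out, the last holds). Time passes only in rows, so rows that do not move let the fingers close, or fill a call up. It gives the time, the measured TCP pose, the force and the opening at its end, in the units of the state.
- get_state(): the state, without advancing time (a new reading comes with each control period).
- get_image(name): name is "side" or "top" or "wrist"; returns a dict with "image" (384x512x3 uint8, blue, green, red), "depth" (384x512 float32, m along the optical axis (not along the pixel's ray), 0 where there is no reading), "mtx" (3x3 intrinsics, pixels), "k1" (the pictures are not rectified: a ray, as slopes to the right and down, at radius r is drawn at 1 + k1 r^2 times it, then the intrinsics apply), "view" (4x4, takes a point from world to camera coordinates); the wrist camera has in their place "mount" (4x4, takes a point from camera to tool coordinates, whose origin is the TCP and whose axes are the tool frame's). Camera axes: x right, y up, looking along -z (the intrinsics and any distortion apply to the point x, -y, -z); pixel columns grow to the right and rows downward; lengths in m; the calibration is good to about 2 mm. A picture is of the moment at which its call begins: read the wrist's pose just before it.
- sign_off(): hands the job in, once; it reports no verdict.
The state is a dict: "clock": time; "qpos": joint angles; "qd": joint speeds; "effort": joint torques, N m; "position": TCP position; "ee_rot": TCP orientation; "contact_force": force on the tool from outside, world axes, zero at the start; "moment": the same for the moment, N m; "width": finger opening in m.
Only numpy, scipy, OpenCV 4.12 (cv2) and the standard library are available. Lean on these libraries where they do the work, as an engineer would, in place of code of your own. Each camera call takes 0.05 s, during which the arm holds its last target. There are 200 camera calls.

### The job

Someone is choosing tiles for this bathroom: turn the top leaf of the sample stand (white tiles up) over its spine so that it lies flat on the empty bed on the other side with its blue tiles up. Push it from underneath its free edge with a fingertip and press it down flat, never pinching the leaf between the fingers, and leave the terracotta leaf beneath it lying where it is. Do not disturb, tip or lift the things standing around, and finish clear of everything.

Things in the scene. Friction and masses are not known exactly. Their poses are not given: they have to be found in the camera images.
- spine (a point): Middle of the sample stand's hinge axis, 60 mm above the counter. x runs along the hinge (spine), y points level to the EMPTY walnut bed where the leaf must land, z is up. The fixed stand has two walnut beds 130 mm long (along x), reaching 82 mm out from the spine: +y side 55 mm high, empty; -y side 44 mm high, carrying the leaves. A 4 mm radius rod lies on the axis.
- leaf (a joint): Angle of the top leaf, rad: 0 = flat on the -y bed (white tiles up), 1.57 = upright, 3.14 = flat on the +y bed (blue tiles up). About 0.2 kg. The hinge is stiff (about 0.2 N m of friction): the leaf stays at any angle where it is left. It starts flat or slightly raised (up to 0.25).
- leaf_edge (a point): Middle of the top leaf's free edge, at half its thickness, 110 mm from the hinge axis; moves with the leaf. -y points outwards along the leaf, z is the normal of the white face. The leaf is a plate 122 mm along the spine, 10 mm thick, its mid-plane through the axis. Lying flat it overhangs its bed and the leaf beneath by about 29 mm, 55 mm clear above the counter.
- under_leaf (a joint): Angle in rad of the shorter terracotta leaf beneath, on a hinge of its own 11 mm lower; 0 = flat on the -y bed, where it starts and must stay. It is 120 mm along the spine, 7 mm thick, and ends 80 mm from the spine. It too stays where it is left.
- tray: White ceramic tray 220 x 130 mm, 18 mm high, fixed on the counter; origin at the centre of its underside. Leave alone.
- pump: Stainless soap pump, 64 mm across, 177 mm high, standing in the tray; origin at the centre of its underside. Leave alone.
- lantern: Small white battery lantern, 66 mm across, 128 mm high, standing in the tray; origin at the centre of its underside. Leave alone.
- scrubber: Grey silicone scrubber, 85 x 55 mm, 39 mm high, lying on the counter; origin at the centre of its underside. Leave alone.
- spray: Clear spray bottle with white head and red trigger, 72 mm across, 200 mm high; origin at the centre of its underside. Leave alone.
- tumbler: Blue ceramic tumbler, 72 mm across, 95 mm high; origin at the centre of its underside. Leave alone.
- jar: Amber glass jar with metal lid, 60 mm across, 55 mm high; origin at the centre of its underside. Leave alone.

How it is judged:
On the way:
1. the top leaf is turned up past upright (value of joint leaf above 1.75 rad), for 0.05 s.
At the end, for the whole second after the job is handed in: The top leaf lies flat on the far bed, blue tiles up (within 0.07 rad), at rest; the terracotta leaf is still flat (within 0.08 rad); each bystander is within 25 mm of its start and upright (value of joint leaf above 3.07 rad and value of joint under_leaf below 0.08 rad and velocity of joint leaf below 0.05 rad/s and not (distance of tray from where it was at the start of the episode above 0.025 m) and not (distance of pump from where it was at the start of the episode above 0.025 m) and not (distance of lantern from where it was at the start of the episode above 0.025 m) and not (distance of scrubber from where it was at the start of the episode above 0.025 m) and not (distance of spray from where it was at the start of the episode above 0.025 m) and not (distance of tumbler from where it was at the start of the episode above 0.025 m) and not (distance of jar from where it was at the start of the episode above 0.025 m) and not (angle between pump's own z axis and vertical above 0.35 rad) and not (angle between lantern's own z axis and vertical above 0.35 rad) and not (angle between scrubber's own z axis and vertical above 0.35 rad) and not (angle between spray's own z axis and vertical above 0.35 rad) and not (angle between tumbler's own z axis and vertical above 0.35 rad) and not (angle between jar's own z axis and vertical above 0.35 rad)); the robot touches nothing.
It fails at once if the top leaf is pinched (both its faces pressed by the fingers at once) (contact force between the fingers and leaf_c1 above 1.5 N and contact force between the fingers and leaf_c2 above 1.5 N).
It fails at once if the terracotta leaf is lifted (value of joint under_leaf above 0.15 rad).
It fails at once if a bystander is moved more than 25 mm, lifted or tipped (distance of any of tray, pump, lantern, scrubber, spray, tumbler, jar from where it was at the start of the episode above 0.025 m or angle between any of pump, lantern, scrubber, spray, tumbler, jar's own z axis and vertical above 0.35 rad).
It also fails if it takes over 38 s, if anything falls off the work surface, if the arm or the gripper's body presses on something with over 40 N, if the wrist force passes 120 N, or if a joint passes its speed limit or range.

## Working session

There is one attempt and no reset: what is moved stays moved. The work goes in short steps, Python scripts to look and compute and a tool call to move; the robot and the scene stay as the last step left them, time stands still between calls to the robot, and variables do not carry over. Pictures are saved under pics/ and viewed, about 8 in all and at most 12, crops included, and the job is handed in when it is done.

Besides the shell and the picture viewer there is one more tool, called after "Call:" in YAML: its name, and indented under it one key for each argument. arm_command: Moves the arm, as the interface text tells. Its arguments: {"type":"object","properties":{"series":{"type":"array","items":{"type":"object","properties":{"dp":{"type":"array","items":{"type":"number"}},"angular":{"type":"array","items":{"type":"number"}},"gripper":{"type":"number"}}}},"grip_force":{"type":"number"}},"required":["series"]}

```bash
mkdir -p pics; python3 - <<'E'
from rig import *
import cv2,numpy as np
s=get_state(); print(s)
ims=[]
for n in("side","top"):
    d=get_image(n); np.savez(f"pics/{n}0.npz",**d); cv2.imwrite(f"pics/{n}0.png",d["image"]); print(n,d["mtx"],d["k1"],d["view"])
print(grip_depth)
E
```

```text
{'clock': 0.0, 'qpos': array([ 1.16299412e+00,  2.76608182e-01,  1.50614475e+00, -1.64712559e-05,
        1.36069140e+00, -1.21011107e-01]), 'qd': array([-5.55669362e-04, -3.25622467e-04,  2.21753662e-03,  2.42407180e-04,
       -8.67928122e-05,  2.33969601e-03]), 'effort': array([ 5.28967503e-04, -4.16783845e+01, -2.45805538e+01,  9.25563609e-05,
        1.12081561e-02,  1.15265672e-05]), 'position': array([0.16243016, 0.55095191, 0.19112763]), 'ee_rot': array([ 0.5657546 , -0.4237475 ,  0.56688455,  0.42308592]), 'contact_force': array([ 0.89626763, -1.48140158,  0.27846745]), 'moment': array([ 1.89658214e-03,  8.90441633e-05, -1.27711532e-03]), 'width': 0.08566412662656239}
side [[370.33360963   0.         253.419979  ]
 [  0.         370.33360963 194.93111457]
 [  0.           0.           1.        ]] -0.09973363430155761 [[ 0.81753299 -0.57555514 -0.01939298 -0.4431532 ]
 [ 0.3482267   0.46724785  0.81266082 -0.24947457]
 [-0.45866978 -0.67113019  0.5824142  -0.88683661]
 [ 0.          0.          0.          1.        ]]
top [[354.71725829   0.         259.80261179]
 [  0.         354.71725829 188.40974597]
 [  0.           0.           1.        ]] -0.0543340951907753 [[-0.01780474 -0.99980912  0.00804395 -0.03341008]
 [ 0.99725174 -0.01717937  0.07206826 -0.52503326]
 [-0.07191631  0.009305    0.99736726 -1.15461864]
 [ 0.          0.          0.          1.        ]]
0.0187
```

View pics/top0.png

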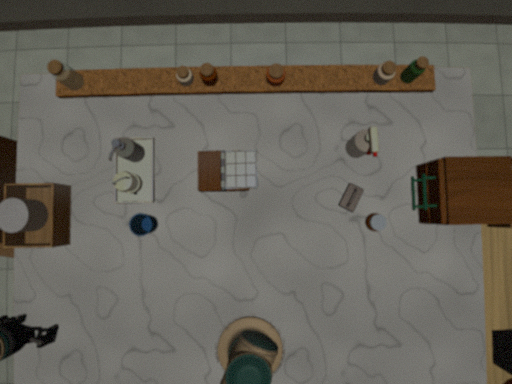

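View pics/side0.png

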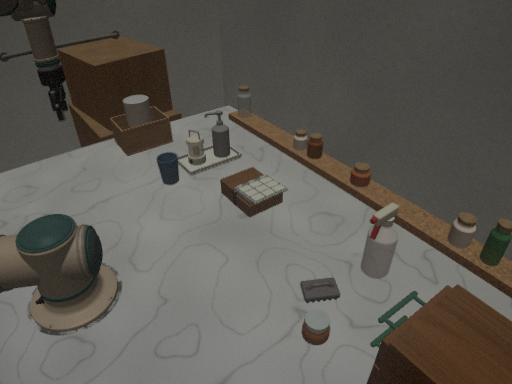

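The top view shows the stand at about (197-257, 150-191): empty walnut bed on the left (+y side), white leaf on the right with its free edge near column 257. Bystanders are well clear of it. Next I'll measure the stand from both depth views.

```bash
cat > h.py <<'E'
import cv2,numpy as np
def cloud(d):
    h,w=d["depth"].shape
    u,v=np.meshgrid(np.arange(w),np.arange(h))
    p=cv2.undistortPoints(np.stack([u,v],-1).reshape(-1,1,2).astype(float),d["mtx"],np.array([float(d["k1"]),0,0,0])).reshape(h,w,2)
    z=d["depth"]; c=np.stack([p[...,0]*z,-p[...,1]*z,-z],-1)
    T=np.linalg.inv(d["view"]); return c@T[:3,:3].T+T[:3,3]
E
python3 - <<'E'
from h import *
for n in("top","side"):
    d=np.load(f"pics/{n}0.npz"); P=cloud(d); im=d["image"].astype(int)
    ok=d["depth"]>0
    m=ok&(P[...,0]>.42)&(P[...,0]<.72)&(P[...,1]>-.14)&(P[...,1]<.24)&(P[...,2]>.02)&(P[...,2]<.25)
    white=m&(im.min(-1)>100)&(im.max(-1)-im.min(-1)<50)
    brown=m&(im[...,2]-im[...,0]>25)&(P[...,2]>.03)
    for nm,q in(("white",white),("brown",brown)):
        X=P[q]; print(n,nm,len(X),X.min(0).round(3),X.max(0).round(3),np.median(X,0).round(3))
        if nm=="white":
            A=np.c_[X[:,:2],np.ones(len(X))]; k=np.linalg.lstsq(A,X[:,2],rcond=None)[0]; print("plane",k.round(4),np.std(A@k-X[:,2]))
        r=cv2.minAreaRect(X[:,:2].astype(np.float32)); print(r, cv2.boxPoints(r).round(3).tolist())
    print('table', np.median(P[ok&(abs(P[...,2])<.03)&(P[...,0]>.3)&(P[...,0]<.5)&(abs(P[...,1])<.2)][:,2]))
    if n=="top":
        for v in range(152,190,9): print(v,[tuple((P[v,u]*1000).round().astype(int)) for u in range(194,262,4)])
E
```

```text
top white 1155 [ 0.524 -0.032  0.056] [0.646 0.159 0.077] [0.584 0.017 0.07 ]
plane [-0.0044 -0.0691  0.0735] 0.002157601498458215
((0.584903359413147, 0.06374111026525497), (0.1906684786081314, 0.12146646529436111), 89.520263671875) [[0.5230000019073486, -0.03099999949336052], [0.6449999809265137, -0.03200000151991844], [0.6460000276565552, 0.1589999943971634], [0.5249999761581421, 0.1599999964237213]]
top brown 892 [ 0.519 -0.004  0.037] [0.646 0.156 0.064] [0.58  0.12  0.055]
((0.5823773741722107, 0.0759052187204361), (0.1605931669473648, 0.126948282122612), 89.71154022216797) [[0.5180000066757202, -0.004000000189989805], [0.6449999809265137, -0.004999999888241291], [0.6460000276565552, 0.15600000321865082], [0.5189999938011169, 0.15700000524520874]]
table 0.00030903346600297255
152 [(np.int64(653), np.int64(178), np.int64(0)), (np.int64(643), np.int64(156), np.int64(54)), (np.int64(642), np.int64(142), np.int64(59)), (np.int64(643), np.int64(130), np.int64(55)), (np.int64(643), np.int64(117), np.int64(54)), (np.int64(642), np.int64(103), np.int64(57)), (np.int64(642), np.int64(91
[... 3680 characters left out ...]
73 ] 0.0014491686569571918
((0.5865654349327087, 0.06501378118991852), (0.19450227916240692, 0.12906843423843384), 89.79792022705078) [[0.5220000147819519, -0.03200000151991844], [0.6510000228881836, -0.03200000151991844], [0.6510000228881836, 0.16200000047683716], [0.5220000147819519, 0.16200000047683716]]
side brown 464 [ 0.521 -0.006  0.041] [0.648 0.156 0.067] [0.573 0.119 0.058]
((0.5849447250366211, 0.07541070133447647), (0.12731924653053284, 0.16239942610263824), 0.26948922872543335) [[0.5210000276565552, 0.15600000321865082], [0.5220000147819519, -0.006000000052154064], [0.6489999890327454, -0.004999999888241291], [0.6480000019073486, 0.15700000524520874]]
table 0.0020705635191282656
```

Spine found at about (0.584, 0.077), matching in both views: beds run from y = -0.005 to 0.157, and the leaf edge is at y = -0.033. The leaf is raised about 0.08 rad and yaw is about 0.

Plan: close the fingers and keep one orientation throughout, tilted about 45° toward +y. Push the tip under the free edge, follow the arc round, and press down on the far side.

```bash
cat > mv.py <<'E'
import sys,numpy as np
from rig import get_state
from scipy.spatial.transform import Rotation as R
def target(a): # tilt a deg below horizontal toward +y, jaw along +x
    c,s=np.cos(np.radians(a)),np.sin(np.radians(a)); return R.from_matrix(np.array([[0,c,-s],[0,s,c],[1,0,0]]).T)
def rot(s): w=s["ee_rot"]; return R.from_quat([*w[1:],w[0]])
def show(s):
    print("t",round(s["clock"],2),"pos",s["position"].round(4),"x",rot(s).as_matrix()[:,0].round(3),"z",rot(s).as_matrix()[:,2].round(3),"F",s["contact_force"].round(1),"w",round(s["width"],4),"q",s["qpos"].round(2))
if __name__=="__main__":
    s=get_state(); show(s); a=[float(v) for v in sys.argv[1:]]
    r=rot(s); rv=(r.inv()*target(a[0])).as_rotvec()
    print("total angular units",(rv/(np.pi/2)).round(3),"deg",np.degrees(np.linalg.norm(rv)).round(1))
    p=s["position"]
    for i in range(1,len(a),3):
        q=np.array(a[i:i+3]); print(q,"dp now",(r.inv().apply(q-p)/.12).round(3),"dp after turn",(target(a[0]).inv().apply(q-p)/.12).round(3)); p=q
E
python3 mv.py 45 .1625 .551 .32 .56 -.12 .32
```

```text
t 0.1 pos [0.1625 0.551  0.1913] x [-0.001 -0.001 -1.   ] z [ 0.283  0.959 -0.002] F [-1.5 -0.2  0.3] w 0.0851 q [ 1.16  0.28  1.51 -0.    1.36 -0.12]
total angular units [ 0.772 -0.321  0.429] deg 84.6
[0.1625 0.551  0.32  ] dp now [-1.073 -0.    -0.002] dp after turn [-0.759  0.758  0.   ]
[ 0.56 -0.12  0.32] dp now [ 0.006 -4.759 -4.426] dp after turn [-3.954 -3.954  3.312]
```

Call:
arm_command:
  series:
    - {"dp": [-0.3,0,0],"angular": [0,0,0],"gripper": 0}
    - {"dp": [-0.3,0,0],"angular": [0,0,0],"gripper": 0}
    - {"dp": [-0.3,0,0],"angular": [0,0,0],"gripper": 0}
    - {"dp": [-0.2,0,0],"angular": [0,0,0],"gripper": 0}
    - {"dp": [0,-0.3,-0.28],"angular": [0,0,0],"gripper": 0}
    - {"dp": [0,-0.3,-0.28],"angular": [0,0,0],"gripper": 0}
    - {"dp": [0,-0.3,-0.28],"angular": [0,0,0],"gripper": 0}
    - {"dp": [0,-0.3,-0.28],"angular": [0,0,0],"gripper": 0}
  grip_force: 30

```text
clock: 1.1
position: [0.2635, 0.3784, 0.323]
ee_rot: [0.562, -0.427, 0.568, 0.423]
contact_force: [0.5, -0.5, 0.1]
width: -0.0001
```

Call:
arm_command:
  series:
    - {"dp": [0,-0.3,-0.28],"angular": [0,0,0],"gripper": 0}
    - {"dp": [0,-0.3,-0.28],"angular": [0,0,0],"gripper": 0}
    - {"dp": [0,-0.3,-0.28],"angular": [0,0,0],"gripper": 0}
    - {"dp": [0,-0.3,-0.28],"angular": [0,0,0],"gripper": 0}
    - {"dp": [0,-0.3,-0.28],"angular": [0,0,0],"gripper": 0}
    - {"dp": [0,-0.3,-0.28],"angular": [0,0,0],"gripper": 0}
    - {"dp": [0,-0.3,-0.28],"angular": [0,0,0],"gripper": 0}
    - {"dp": [0,-0.3,-0.28],"angular": [0,0,0],"gripper": 0}

```text
clock: 2.1
position: [0.4692, 0.0283, 0.3232]
ee_rot: [0.561, -0.427, 0.569, 0.424]
contact_force: [0.2, 1.1, 1.1]
width: -0.0003
```

```bash
python3 mv.py 45 .57 -.12 .28
```

```text
t 2.1 pos [0.4692 0.0283 0.3232] x [-0.006 -0.01  -1.   ] z [ 0.276  0.961 -0.011] F [0.2 1.1 1.1] w -0.0003 q [-0.08  0.07  1.45 -0.01  1.63 -1.37]
total angular units [ 0.774 -0.329  0.43 ] deg 85.0
[ 0.57 -0.12  0.28] dp now [ 0.367 -1.149 -0.952] dp after turn [-0.619 -1.129  0.84 ]
```

Call:
arm_command:
  series:
    - {"dp": [0.0,-0.29,-0.25],"angular": [0,0,0],"gripper": 0}
    - {"dp": [0.0,-0.29,-0.25],"angular": [0,0,0],"gripper": 0}
    - {"dp": [0,-0.29,-0.25],"angular": [0,0,0],"gripper": 0}
    - {"dp": [0,-0.29,-0.25],"angular": [0,0,0],"gripper": 0}
    - {"dp": [0,0,0],"angular": [0.087,-0.037,0.048],"gripper": 0}
    - {"dp": [0,0,0],"angular": [0.087,-0.037,0.048],"gripper": 0}
    - {"dp": [0,0,0],"angular": [0.087,-0.037,0.048],"gripper": 0}
    - {"dp": [0,0,0],"angular": [0.087,-0.037,0.048],"gripper": 0}

```text
clock: 3.1
position: [0.5729, -0.1329, 0.3198]
ee_rot: [0.647, -0.108, 0.653, 0.378]
contact_force: [0.7, 0.8, -0.1]
width: 0.0004
```

Call:
arm_command:
  series:
    - {"dp": [0,0,0],"angular": [0.087,-0.037,0.048],"gripper": 0}
    - {"dp": [0,0,0],"angular": [0.087,-0.037,0.048],"gripper": 0}
    - {"dp": [0,0,0],"angular": [0.087,-0.037,0.048],"gripper": 0}
    - {"dp": [0,0,0],"angular": [0.087,-0.037,0.048],"gripper": 0}
    - {"dp": [0,0,0],"angular": [0.08,-0.034,0.044],"gripper": 0}
    - {"dp": [0,0,0],"angular": [0,0,0],"gripper": 0}
    - {"dp": [0,0,0],"angular": [0,0,0],"gripper": 0}
    - {"dp": [0,0,0],"angular": [0,0,0],"gripper": 0}

```text
clock: 4.1
position: [0.574, -0.1353, 0.3145]
ee_rot: [0.647, 0.296, 0.652, 0.26]
contact_force: [0.9, 0.0, 0.1]
width: -0.0
```

```bash
python3 mv.py 45 .58 -.11 .15 .58 -.1 .06
```

```text
t 4.1 pos [ 0.574  -0.1353  0.3145] x [ 0.013  0.724 -0.69 ] z [ 0.999 -0.044 -0.027] F [0.9 0.  0.1] w -0.0 q [-0.74  0.49  1.18  0.64  1.99 -0.57]
total angular units [-0.032  0.008 -0.015] deg 3.3
[ 0.58 -0.11  0.15] dp now [ 1.1   -0.844  0.078] dp after turn [ 1.119 -0.82   0.05 ]
[ 0.58 -0.1   0.06] dp now [ 0.578 -0.485  0.017] dp after turn [ 0.589 -0.471  0.   ]
```

Call:
arm_command:
  series:
    - {"dp": [0.28,-0.21,0.015],"angular": [-0.016,0.004,-0.007],"gripper": 0}
    - {"dp": [0.28,-0.21,0.015],"angular": [-0.016,0.004,-0.007],"gripper": 0}
    - {"dp": [0.28,-0.21,0.015],"angular": [0,0,0],"gripper": 0}
    - {"dp": [0.28,-0.21,0.015],"angular": [0,0,0],"gripper": 0}
    - {"dp": [0.2,-0.16,0],"angular": [0,0,0],"gripper": 0}
    - {"dp": [0.2,-0.16,0],"angular": [0,0,0],"gripper": 0}
    - {"dp": [0.2,-0.16,0],"angular": [0,0,0],"gripper": 0}
    - {"dp": [0,0,0],"angular": [0,0,0],"gripper": 0}

```text
clock: 5.1
position: [0.5885, -0.0967, 0.0542]
ee_rot: [0.659, 0.257, 0.651, 0.275]
contact_force: [0.2, 1.0, 0.6]
width: -0.0002
```

```bash
python3 mv.py 45 .583 -.07 .03 .583 -.018 .03; python3 - <<'E'
from rig import *
import cv2
for n in("side",):
    d=get_image(n); cv2.imwrite("pics/s1.png",cv2.resize(d["image"][120:260,170:350],None,fx=4,fy=4))
E
```

```text
t 5.1 pos [ 0.5885 -0.0967  0.0542] x [ 0.     0.697 -0.717] z [1.   0.02 0.02] F [0.2 1.  0.6] w -0.0002 q [-0.67  0.66  1.52  0.58  1.51 -0.9 ]
total angular units [ 0.018 -0.     0.009] deg 1.8
[ 0.583 -0.07   0.03 ] dp now [ 0.3    0.02  -0.045] dp after turn [ 0.3    0.015 -0.046]
[ 0.583 -0.018  0.03 ] dp now [0.302 0.31  0.009] dp after turn [0.306 0.306 0.   ]
```

View pics/s1.png

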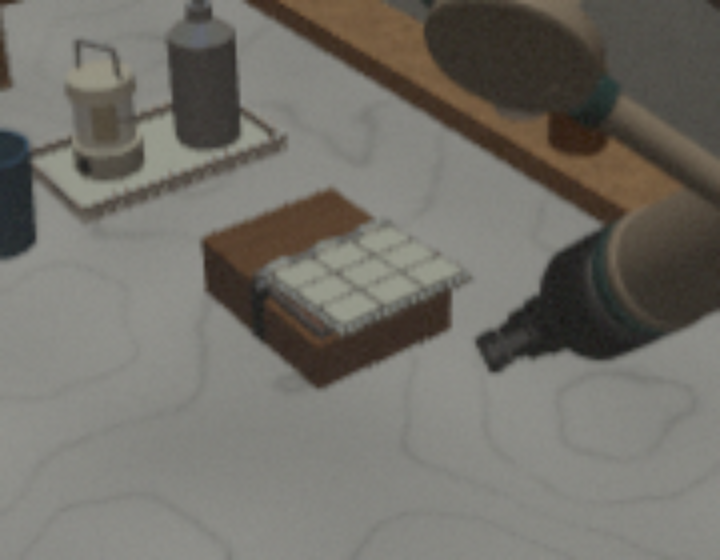

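The picture shows the closed fingertip at crop pixel (490, 355), just off and below the leaf's overhanging free edge (about 470, 280), with nothing else near it. Next, slide under.

Call:
arm_command:
  series:
    - {"dp": [0.15,0.01,-0.023],"angular": [0.018,0,0.009],"gripper": 0}
    - {"dp": [0.15,0.01,-0.023],"angular": [0,0,0],"gripper": 0}
    - {"dp": [0,0,0],"angular": [0,0,0],"gripper": 0}
    - {"dp": [0.08,0.08,0],"angular": [0,0,0],"gripper": 0}
    - {"dp": [0.08,0.08,0],"angular": [0,0,0],"gripper": 0}
    - {"dp": [0.08,0.08,0],"angular": [0,0,0],"gripper": 0}
    - {"dp": [0.06,0.06,0],"angular": [0,0,0],"gripper": 0}
    - {"dp": [0,0,0],"angular": [0,0,0],"gripper": 0}

```text
clock: 6.15
position: [0.5857, -0.0139, 0.0344]
ee_rot: [0.656, 0.268, 0.651, 0.271]
contact_force: [-0.1, 0.4, 0.2]
width: 0.0
```

```bash
python3 mv.py 45 .583 -.018 .03
```

```text
t 6.15 pos [ 0.5857 -0.0139  0.0344] x [ 0.006  0.705 -0.709] z [1.    0.001 0.009] F [-0.1  0.4  0.2] w 0.0 q [-0.58  0.64  1.65  0.65  1.39 -0.88]
total angular units [0.004 0.004 0.002] deg 0.5
[ 0.583 -0.018  0.03 ] dp now [ 0.001 -0.05  -0.023] dp after turn [ 0.001 -0.05  -0.023]
```

```bash
cat > arc.py <<'E'
import numpy as np
S=np.array([.077,.06]); k=.0078
def tcp(deg):
    t=np.radians(deg); u=np.array([-np.cos(t),np.sin(t)]); w=np.array([np.sin(t),np.cos(t)])
    if deg<45: return S+.11*u-.005*w-np.array([k,k])-(.020-.005*deg/45)*np.array([-1,1])/2**.5
    c=k if deg<=125 else (k*(135-deg)/10 if deg<145 else -k)
    return S+.095*u-.005*w-c
def tool(d): return np.array([d[0]-d[1],d[0]+d[1]])/2**.5/.12
if __name__=="__main__":
    p=None
    for a in [8,14,20,26,32,38,45,52,59,66,73,80,87,94,101,108,115,122,129,136,143,150,157,164,171,178]:
        q=tcp(a); print(a,q.round(4),"" if p is None else tool(q-p).round(3)); p=q
E
python3 arc.py; python3 mv.py 45 .585 -.022 .034
```

```text
8 [-0.0269  0.049 ] 
14 [-0.0257  0.0609] [-0.063  0.077]
20 [-0.0233  0.0726] [-0.054  0.083]
26 [-0.0198  0.0838] [-0.046  0.087]
32 [-0.0151  0.0946] [-0.036  0.091]
38 [-0.0094  0.1048] [-0.027  0.094]
45 [-0.0015  0.1158] [-0.018  0.111]
52 [0.0068 0.124 ] [0.001 0.097]
59 [0.016  0.1311] [0.013 0.096]
66 [0.026 0.137] [0.024 0.094]
73 [0.0366 0.1416] [0.035 0.09 ]
80 [0.0478 0.1449] [0.046 0.085]
87 [0.0592 0.1468] [0.056 0.079]
94 [0.0708 0.1473] [0.065 0.071]
101 [0.0824 0.1464] [0.074 0.063]
108 [0.0938 0.1441] [0.081 0.053]
115 [0.1048 0.1404] [0.087 0.043]
122 [0.1153 0.1354] [0.091 0.032]
129 [0.1282 0.1323] [0.094 0.058]
136 [0.1426 0.1304] [0.096 0.074]
143 [0.1561 0.1274] [0.097 0.062]
150 [0.1646 0.1196] [0.096 0.004]
157 [0.1703 0.1095] [ 0.093 -0.026]
164 [0.1747 0.0988] [ 0.089 -0.037]
171 [0.1778 0.0876] [ 0.084 -0.048]
178 [0.1796 0.0761] [ 0.078 -0.058]
t 6.15 pos [ 0.5857 -0.0139  0.0344] x [ 0.006  0.705 -0.709] z [1.    0.001 0.009] F [-0.1  0.4  0.2] w 0.0 q [-0.58  0.64  1.65  0.65  1.39 -0.88]
total angular units [0.004 0.004 0.002] deg 0.5
[ 0.585 -0.022  0.034] dp now [-0.046 -0.05  -0.006] dp after turn [-0.046 -0.05  -0.006]
```

Call:
arm_command:
  series:
    - {"dp": [-0.07,-0.07,0],"angular": [0,0,0],"gripper": 0}
    - {"dp": [0,0,0],"angular": [0,0,0],"gripper": 0}
    - {"dp": [-0.045,0.045,0],"angular": [0,0,0],"gripper": 0}
    - {"dp": [-0.045,0.045,0],"angular": [0,0,0],"gripper": 0}
    - {"dp": [-0.06,0.077,0],"angular": [0,0,0],"gripper": 0}
    - {"dp": [-0.055,0.083,0],"angular": [0,0,0],"gripper": 0}
    - {"dp": [0,0,0],"angular": [0,0,0],"gripper": 0}
    - {"dp": [0,0,0],"angular": [0,0,0],"gripper": 0}

```text
clock: 7.15
position: [0.5863, -0.024, 0.0764]
ee_rot: [0.658, 0.268, 0.65, 0.27]
contact_force: [-0.3, -0.1, 0.5]
width: -0.0
```

```bash
python3 mv.py 45 .585 -.0233 .0726; python3 - <<'E'
from rig import *
import cv2
d=get_image("side"); cv2.imwrite("pics/s2.png",cv2.resize(d["image"][120:260,170:350],None,fx=4,fy=4))
E
```

```text
t 7.15 pos [ 0.5863 -0.024   0.0764] x [ 0.008  0.704 -0.711] z [ 1.    -0.001  0.011] F [-0.3 -0.1  0.5] w -0.0 q [-0.59  0.59  1.61  0.63  1.46 -0.84]
total angular units [0.005 0.005 0.003] deg 0.7
[ 0.585  -0.0233  0.0726] dp now [ 0.027 -0.018 -0.011] dp after turn [ 0.027 -0.018 -0.01 ]
```

View pics/s2.png

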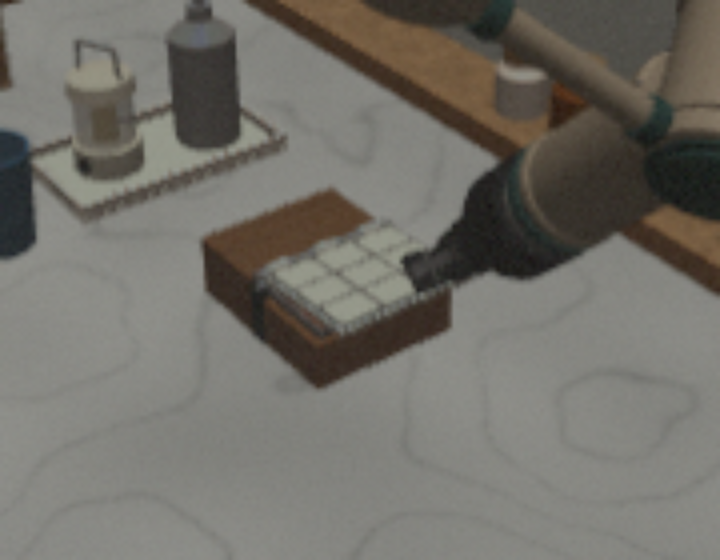

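The finger shows at crop (410, 270) apparently over the white tiles, and there is no contact force, so it may have missed the leaf. I'll measure from the top and side depth.

```bash
python3 - <<'E'
from rig import *
from h import *
for n in("top","side"):
    d=get_image(n); np.savez(f"pics/{n}2.npz",**d); P=cloud(d); im=d["image"].astype(int)
    for xl,xh in((.53,.56),(.57,.6),(.61,.64)):
        m=(d["depth"]>0)&(P[...,0]>xl)&(P[...,0]<xh)&(P[...,2]>.02)&(P[...,2]<.25)
        print(n,xl,[(y,*(np.percentile(P[m&(abs(P[...,1]-y/1000)<4)&(abs(P[...,1]-y/1000)<.004)][:,2]*1000,[10,90]).round().astype(int).tolist() if (m&(abs(P[...,1]-y/1000)<.004)).sum()>3 else ['-'])) for y in range(-60,84,8)])
d=np.load("pics/top2.npz"); cv2.imwrite("pics/t2.png",cv2.resize(d["image"][140:200,185:285],None,fx=7,fy=7,interpolation=cv2.INTER_CUBIC))
E
```

```text
top 0.53 [(-60, '-'), (-52, '-'), (-44, '-'), (-36, '-'), (-28, 69, 76), (-20, 71, 75), (-12, 69, 75), (-4, 69, 74), (4, 68, 74), (12, 67, 71), (20, 67, 72), (28, 67, 72), (36, 66, 71), (44, 66, 68), (52, 65, 70), (60, 65, 69), (68, 62, 67), (76, 54, 67)]
top 0.57 [(-60, 119, 131), (-52, 113, 125), (-44, 110, 117), (-36, '-'), (-28, 71, 75), (-20, 70, 74), (-12, 70, 75), (-4, 69, 74), (4, 67, 73), (12, 68, 74), (20, 67, 72), (28, 66, 71), (36, 66, 71), (44, 64, 71), (52, 65, 70), (60, 65, 69), (68, 62, 67), (76, 49, 69)]
top 0.61 [(-60, '-'), (-52, '-'), (-44, '-'), (-36, '-'), (-28, 68, 76), (-20, 70, 76), (-12, 68, 75), (-4, 69, 74), (4, 68, 73), (12, 68, 73), (20, 67, 71), (28, 66, 72), (36, 66, 70), (44, 66, 70), (52, 65, 69), (60, 64, 69), (68, 62, 67), (76, 60, 67)]
side 0.53 [(-60, '-'), (-52, '-'), (-44, '-'), (-36, 71, 74), (-28, 70, 76), (-20, 74, 76), (-12, 73, 76), (-4, 23, 74), (4, 53, 74), (12, 57, 75), (20, 61, 73), (28, 57, 73), (36, 59, 72), (44, 64, 72), (52, 67, 71), (60, 68, 71), (68, 63, 69), (76, 64, 69)]
side 0.57 [(-60, '-'), (-52, '-'), (-44, '-'), (-36, 71, 72), (-28, 70, 76), (-20, 75, 76), (-12, 74, 76), (-4, 24, 74), (4, 72, 74), (12, 72, 74), (20, 71, 73), (28, 70, 74), (36, 70, 73), (44, 69, 72), (52, 69, 71), (60, 68, 70), (68, 66, 69), (76, 65, 69)]
side 0.61 [(-60, '-'), (-52, '-'), (-44, '-'), (-36, '-'), (-28, 69, 73), (-20, '-'), (-12, '-'), (-4, 23, 40), (4, '-'), (12, '-'), (20, 72, 74), (28, 71, 73), (36, 70, 72), (44, 69, 72), (52, 68, 71), (60, 68, 71), (68, 68, 70), (76, 64, 68)]
```

View pics/t2.png

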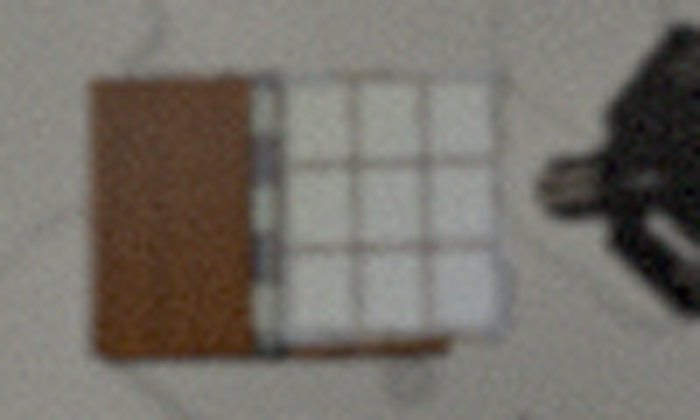

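```bash
python3 - <<'E'
from rig import *
from h import *
from mv import show
show(get_state())
def proj(d,p):
    c=d["view"]@np.r_[p,1]; x=np.array([c[0]/-c[2],-c[1]/-c[2]]); x=x*(1+float(d["k1"])*(x@x)); return (d["mtx"][:2,:2]@x+d["mtx"][:2,2]).round(1)
for n in("top","side"):
    d=np.load(f"pics/{n}2.npz"); print(n,"now",proj(d,[.5863,-.024,.0764]),"s1",proj(d,[.5885,-.0967,.0542]),"s1 3cm back",proj(d,[.5885,-.1179,.0754]))
    P=cloud(d);im=d["image"]
    m=(d["depth"]>0)&(im.max(-1)<90)&(abs(P[...,0]-.586)<.03)&(P[...,1]<-.0)&(P[...,1]>-.08)&(P[...,2]>.05)
    X=P[m]; c=X[:,1]*.707-X[:,2]*.707; i=np.argsort(-c)[:12]; print(X[i].round(3).tolist())
E
```

```text
t 7.3 pos [ 0.5862 -0.0241  0.0761] x [ 0.008  0.704 -0.71 ] z [ 1.    -0.001  0.01 ] F [ 0.2  0.3 -0.1] w 0.0001 q [-0.59  0.59  1.61  0.63  1.46 -0.84]
top now [253.7 167.7] s1 [276.3 167.5] s1 3cm back [283.4 166.5]
[[0.574, -0.053, 0.112], [0.592, -0.053, 0.113], [0.582, -0.05, 0.118], [0.586, -0.05, 0.118], [0.576, -0.052, 0.118], [0.573, -0.056, 0.115], [0.588, -0.053, 0.119], [0.582, -0.053, 0.12], [0.595, -0.056, 0.118], [0.585, -0.053, 0.122], [0.576, -0.055, 0.119], [0.571, -0.062, 0.114]]
side now [269.8 193. ] s1 [285.7 210.9] s1 3cm back [290.8 208.7]
[[0.609, -0.0, 0.072], [0.583, -0.03, 0.067], [0.564, -0.03, 0.068], [0.556, -0.031, 0.068], [0.598, -0.029, 0.07], [0.615, -0.031, 0.069], [0.589, -0.032, 0.069], [0.585, -0.031, 0.07], [0.589, -0.031, 0.072], [0.612, -0.031, 0.073], [0.595, -0.033, 0.071], [0.607, -0.032, 0.072]]
```

```bash
python3 - <<'E'
from h import *
from scipy.optimize import least_squares
D={n:np.load(f"pics/{n}2.npz") for n in("top","side")}
def proj(d,p):
    c=d["view"]@np.r_[p,1]; x=np.array([c[0]/-c[2],-c[1]/-c[2]]); x=x*(1+float(d["k1"])*(x@x)); return d["mtx"][:2,:2]@x+d["mtx"][:2,2]
f=lambda p:np.r_[proj(D["top"],p)-[261.7,166.7],proj(D["side"],p)-[271.3,187]]
r=least_squares(f,[.58,-.03,.09]); print(r.x,r.fun)
im=D["side"]["image"]; P=cloud(D["side"])
cv2.imwrite("pics/s3.png",cv2.resize(im[165:215,245:315],None,fx=10,fy=10,interpolation=cv2.INTER_CUBIC))
for v in range(180,196,3): print(v,[(u,*(P[v,u]*1000).round().astype(int).tolist()) for u in range(264,288,3)])
E
```

```text
[ 0.57987343 -0.04602544  0.11346448] [-0.85174647  1.34716235  1.47592974 -0.18813139]
180 [(264, 622, 53, 68), (267, 625, 42, 72), (270, 634, 37, 72), (273, 643, 34, 70), (276, 713, 107, 4), (279, 721, 101, 4), (282, 546, -127, 193), (285, 549, -135, 196)]
183 [(264, 609, 36, 71), (267, 615, 28, 73), (270, 623, 24, 72), (273, 531, -109, 180), (276, 543, -107, 174), (279, 543, -119, 180), (282, 548, -126, 182), (285, 550, -135, 186)]
186 [(264, 597, 19, 74), (267, 606, 17, 71), (270, 612, 8, 74), (273, 529, -112, 173), (276, 533, -120, 176), (279, 539, -124, 176), (282, 545, -129, 176), (285, 550, -135, 177)]
189 [(264, 588, 7, 73), (267, 594, 0, 74), (270, 602, -4, 74), (273, 526, -116, 167), (276, 532, -121, 168), (279, 543, -119, 162), (282, 574, -95, 136), (285, 570, -112, 147)]
192 [(264, 577, -7, 74), (267, 583, -14, 76), (270, 592, -17, 74), (273, 597, -26, 77), (276, 582, -59, 102), (279, 617, -29, 70), (282, 649, -5, 43), (285, 692, 31, 5)]
195 [(264, 567, -21, 76), (267, 573, -27, 77), (270, 581, -32, 76), (273, 594, -30, 69), (276, 626, -3, 40), (279, 637, -5, 37), (282, 651, -2, 29), (285, 682, 19, 4)]
```

View pics/s3.png

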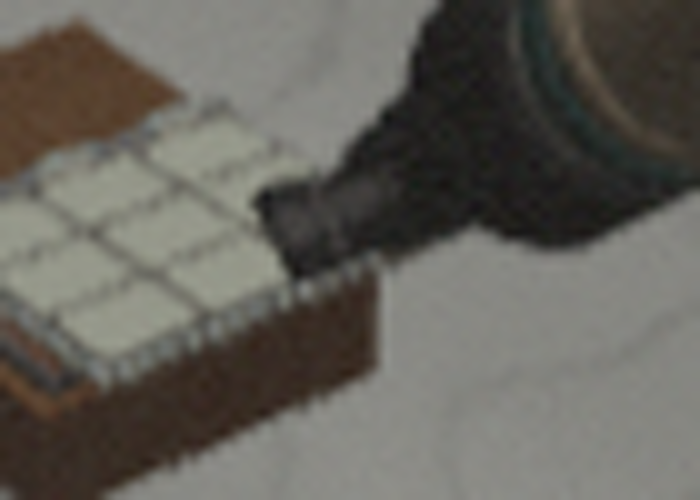

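The closed finger is seen in front of the white tiles, tip at about (271, 187) in the full side image. That triangulates about 40 mm behind the reported TCP, so the finger passed above the edge without touching. I'll check the tip in tool coordinates with the wrist camera.

```bash
python3 - <<'E'
from rig import *
from h import *
s=get_state(); d=get_image("wrist"); M=d["mount"]; print(M.round(4).tolist(), s["position"])
d2=dict(d); d2["view"]=np.linalg.inv(M); P=cloud(d2); np.savez("pics/w.npz",**d)
m=(d["depth"]>0)&(abs(P[...,1])<.03)&(abs(P[...,2])<.03)&(P[...,0]<.03)
X=P[m]; print(len(X)); 
if len(X): print(X.min(0),X.max(0),np.percentile(X[:,0],[1,10,50,90,99]).round(4))
import json
from mv import rot
W=rot(s).apply(P.reshape(-1,3)).reshape(P.shape)+s["position"]
for v in range(20,384,40): print(v,[tuple((W[v,u]*1000).round().astype(int).tolist()) if d["depth"][v,u]>0 else 0 for u in range(20,512,60)])
cv2.imwrite("pics/w.png",d["image"])
E
```

```text
[[0.0012, 0.3049, -0.9524, -0.1821], [-0.0004, 0.9524, 0.3049, 0.0777], [1.0, -0.0, 0.0013, -0.0], [0.0, 0.0, 0.0, 1.0]] [ 0.58621396 -0.02406553  0.0760815 ]
25621
[-0.13862066 -0.0140787  -0.02998747] [0.0299986  0.0235795  0.02999996] [-0.1373 -0.1316 -0.102   0.0089  0.0277]
20 [(208, 339, 0), (312, 330, 1), (419, 301, 16), (503, 314, 7), (592, 313, 8), (681, 313, 9), (779, 332, 1), (856, 305, 21), (1547, 970, -357)]
60 [(251, 241, 0), (342, 236, 0), (427, 234, 0), (510, 234, 0), (591, 234, -1), (674, 236, 0), (759, 239, -1), (848, 245, -1), (878, 187, 47)]
100 [(283, 163, 0), (365, 160, 1), (442, 161, -1), (531, 105, 56), (590, 106, 54), (648, 106, 56), (742, 163, 0), (822, 165, 0), (870, 139, 30)]
140 [(310, 100, 0), (384, 98, 1), (454, 99, 0), (539, 48, 68), (589, 48, 68), (640, 49, 67), (729, 101, 0), (802, 102, 0), (855, 87, 21)]
180 [(331, 46, 0), (399, 46, 1), (465, 46, 1), (543, 8, 70), (589, 7, 71), (635, 8, 70), (719, 48, -1), (786, 49, -2), (855, 48, 1)]
220 [(349, 0, 0), (412, 1, 1), (473, 1, 1), (546, -26, 73), (588, -25, 72), (631, -26, 73), (709, 2, 0), (771, 2, 0), (836, 2, 0)]
260 [(363, -40, 0), (423, -39, 0), (480, -38, 1), (535, -37, 0), (587, -68, 135), (645, -37, 0), (702, -37, -1), (759, -38, 0), (821, -39, 0)]
300 [(377, -75, 1), (432, -74, 0), (545, -87, 157), (564, -86, 148), (587, -84, 125), (609, -86, 150), (628, -87, 156), (750, -74, 0), (807, -76, 0)]
340 [(387, -107, 0), (534, -100, 170), (548, -100, 161), (570, -99, 174), (586, -99, 168), (602, -99, 176), (623, -100, 163), (638, -100, 170), (795, -108, 1)]
380 [0, (537, -110, 170), (555, -109, 174), (572, -107, 186), (586, -108, 177), (599, -107, 187), (625, -112, 154), (634, -110, 173), (785, -138, 0)]
```

View pics/w.png

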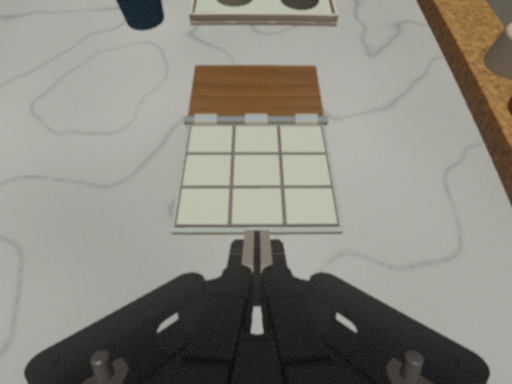

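The wrist camera view, taken with the reported pose, puts the counter at z = 0 and the leaf where the other cameras do, so the pose is sound. The closed fingertip shows at (256, 232). I'll get its tool coordinates.

```bash
python3 - <<'E'
from h import *
d=dict(np.load("pics/w.npz")); d["view"]=np.linalg.inv(d["mount"]); P=cloud(d)
for v in range(226,262,3): print(v,[tuple((P[v,u]*1000).round().astype(int).tolist()) for u in (238,246,250,256,262,267,275)])
E
```

```text
226 [(0, -7, -13), (-1, -7, -8), (-1, -7, -5), (-1, -7, -1), (-1, -7, 4), (-1, -7, 7), (-1, -7, 13)]
229 [(-1, -9, -13), (-3, -8, -8), (-2, -9, -5), (-2, -9, -1), (-2, -9, 4), (-1, -9, 7), (-1, -9, 13)]
232 [(-1, -11, -13), (-47, 11, -6), (-46, 11, -4), (-47, 11, -1), (-47, 11, 3), (-46, 11, 5), (-2, -11, 13)]
235 [(61, -45, -18), (-49, 10, -6), (-49, 10, -4), (-49, 11, 0), (-50, 11, 3), (-50, 11, 5), (63, -46, 17)]
238 [(59, -47, -18), (-53, 11, -6), (-53, 11, -4), (-53, 11, 0), (-53, 11, 3), (-52, 10, 5), (60, -48, 17)]
241 [(-49, 7, -10), (-55, 10, -5), (-56, 11, -3), (-56, 10, 0), (-57, 11, 2), (-56, 11, 5), (-49, 7, 9)]
244 [(-52, 7, -10), (-59, 11, -5), (-60, 11, -3), (-59, 11, 0), (-60, 11, 2), (-59, 11, 5), (-53, 7, 9)]
247 [(-55, 7, -10), (-63, 11, -5), (-61, 10, -3), (-63, 11, 0), (-62, 11, 2), (-62, 11, 5), (-55, 7, 9)]
250 [(-58, 7, -9), (-65, 11, -5), (-66, 11, -3), (-65, 11, 0), (-64, 10, 2), (-66, 11, 5), (-58, 7, 9)]
253 [(-61, 7, -9), (-67, 10, -5), (-67, 11, -3), (-68, 11, 0), (-68, 11, 2), (-67, 10, 5), (-59, 6, 9)]
256 [(-64, 7, -9), (-71, 11, -5), (-69, 10, -3), (-71, 11, 0), (-72, 12, 2), (-70, 11, 5), (-63, 7, 9)]
259 [(-66, 7, -9), (-73, 11, -5), (-73, 11, -3), (-72, 11, 0), (-73, 11, 2), (-73, 11, 4), (-67, 7, 8)]
```

Side/top and wrist views agree: the real fingertip sits about 43 mm behind the reported TCP along tool x, with a half-height of 11 mm. I'll apply that offset. The tip is now at about (y -0.054, z 0.107), so I'll back off, go down and slide in again.

Call:
arm_command:
  series:
    - {"dp": [-0.065,-0.065,0],"angular": [0,0,0],"gripper": 0}
    - {"dp": [0.105,-0.105,0],"angular": [0,0,0],"gripper": 0}
    - {"dp": [0.105,-0.105,0],"angular": [0,0,0],"gripper": 0}
    - {"dp": [0.105,-0.105,0],"angular": [0,0,0],"gripper": 0}
    - {"dp": [0.105,-0.105,0],"angular": [0,0,0],"gripper": 0}
    - {"dp": [0,0,0],"angular": [0,0,0],"gripper": 0}
    - {"dp": [0,0,0],"angular": [0,0,0],"gripper": 0}
    - {"dp": [0,0,0],"angular": [0,0,0],"gripper": 0}

```text
clock: 8.35
position: [0.586, -0.0359, -0.0024]
ee_rot: [0.656, 0.269, 0.651, 0.27]
contact_force: [-0.3, 0.6, -0.7]
width: 0.0003
```

```bash
python3 mv.py 45 .585 .0044 .0036; python3 - <<'E'
from rig import *
from h import *
d=get_image("wrist");d["view"]=np.linalg.inv(d["mount"]); P=cloud(d)
for v in range(222,250,4): print(v,[tuple((P[v,u]*1000).round().astype(int).tolist()) for u in (246,256,267)])
d=get_image("side"); cv2.imwrite("pics/s4.png",cv2.resize(d["image"][150:250,230:350],None,fx=6,fy=6))
E
```

```text
t 8.35 pos [ 0.586  -0.0359 -0.0024] x [ 0.006  0.705 -0.709] z [ 1.    -0.002  0.007] F [-0.3  0.6 -0.7] w 0.0003 q [-0.61  0.69  1.65  0.64  1.36 -0.93]
total angular units [0.002 0.004 0.001] deg 0.4
[0.585  0.0044 0.0036] dp now [ 0.201  0.273 -0.009] dp after turn [ 0.202  0.273 -0.009]
222 [(-5, -2, -7), (-5, -2, -1), (-6, -2, 7)]
226 [(-8, -4, -7), (-7, -4, -1), (-6, -4, 7)]
230 [(-43, 10, -6), (-44, 11, -1), (-44, 11, 5)]
234 [(-48, 11, -6), (-48, 11, -1), (-48, 10, 5)]
238 [(-53, 11, -6), (-53, 11, 0), (-54, 11, 5)]
242 [(-58, 11, -5), (-57, 11, 0), (-57, 11, 5)]
246 [(-62, 11, -5), (-61, 11, 0), (-61, 11, 5)]
```

View pics/s4.png

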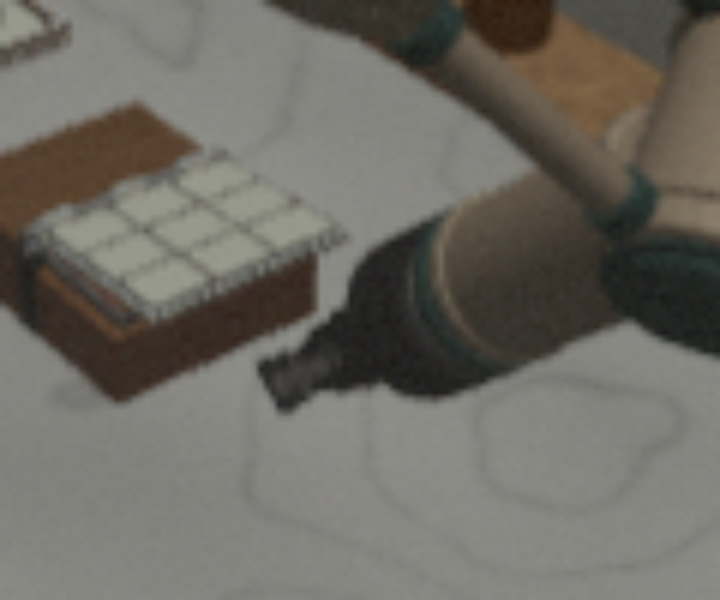

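The picture shows the tip at about crop (275, 385), now clearly below and outside the leaf edge. Wrist depth puts it at 44 mm behind the TCP again. Slide in about 40 mm.

Call:
arm_command:
  series:
    - {"dp": [0.055,0.055,0],"angular": [0,0,0],"gripper": 0}
    - {"dp": [0.055,0.055,0],"angular": [0,0,0],"gripper": 0}
    - {"dp": [0.055,0.055,0],"angular": [0,0,0],"gripper": 0}
    - {"dp": [0.055,0.055,0],"angular": [0,0,0],"gripper": 0}
    - {"dp": [0,0,0],"angular": [0,0,0],"gripper": 0}
    - {"dp": [0,0,0],"angular": [0,0,0],"gripper": 0}
    - {"dp": [-0.05,0.05,0],"angular": [0,0,0],"gripper": 0}
    - {"dp": [0,0,0],"angular": [0,0,0],"gripper": 0}

```text
clock: 9.45
position: [0.5865, 0.0043, 0.0079]
ee_rot: [0.657, 0.269, 0.651, 0.27]
contact_force: [0.0, -0.7, -0.0]
width: 0.0002
```

```bash
cat >> arc.py <<'E'
    from rig import get_state
    from mv import show
    s=get_state(); show(s); o=s["position"][1:]+np.array([-.0308,.0308]); print("tip",o.round(4))
    import sys
    for a in sys.argv[1:]:
        q=tcp(float(a)); print(a,q.round(4),"from here",tool(q-o).round(3))
E
python3 arc.py 8 20|tail -4
```

```text
t 9.45 pos [0.5865 0.0043 0.0079] x [ 0.007  0.705 -0.71 ] z [ 1.    -0.001  0.009] F [ 0.  -0.7 -0. ] w 0.0002 q [-0.55  0.66  1.69  0.67  1.33 -0.91]
tip [-0.0265  0.0387]
8 [-0.0269  0.049 ] from here [-0.064  0.058]
20 [-0.0233  0.0726] from here [-0.181  0.218]
```

Call:
arm_command:
  series:
    - {"dp": [-0.064,0.06,0],"angular": [0,0,0],"gripper": 0}
    - {"dp": [-0.063,0.077,0],"angular": [0,0,0],"gripper": 0}
    - {"dp": [-0.054,0.083,0],"angular": [0,0,0],"gripper": 0}
    - {"dp": [-0.046,0.087,0],"angular": [0,0,0],"gripper": 0}
    - {"dp": [-0.036,0.09,0],"angular": [0,0,0],"gripper": 0}
    - {"dp": [0,0,0],"angular": [0,0,0],"gripper": 0}
    - {"dp": [0,0,0],"angular": [0,0,0],"gripper": 0}
    - {"dp": [0,0,0],"angular": [0,0,0],"gripper": 0}

```text
clock: 10.45
position: [0.586, 0.0157, 0.0674]
ee_rot: [0.658, 0.267, 0.651, 0.269]
contact_force: [0.1, -0.9, -1.2]
width: -0.0003
```

```bash
python3 arc.py 32 38 45|tail -5;  python3 - <<'E'
from rig import *
from h import *
d=get_image("side"); cv2.imwrite("pics/s5.png",cv2.resize(d["image"][130:230,210:330],None,fx=6,fy=6))
E
```

```text
t 10.45 pos [0.586  0.0157 0.0674] x [ 0.008  0.702 -0.712] z [ 1.    -0.001  0.01 ] F [ 0.1 -0.9 -1.2] w -0.0003 q [-0.54  0.58  1.66  0.66  1.41 -0.83]
tip [-0.0151  0.0982]
32 [-0.0151  0.0946] from here [ 0.021 -0.021]
38 [-0.0094  0.1048] from here [-0.006  0.072]
45 [-0.0015  0.1158] from here [-0.024  0.184]
```

View pics/s5.png

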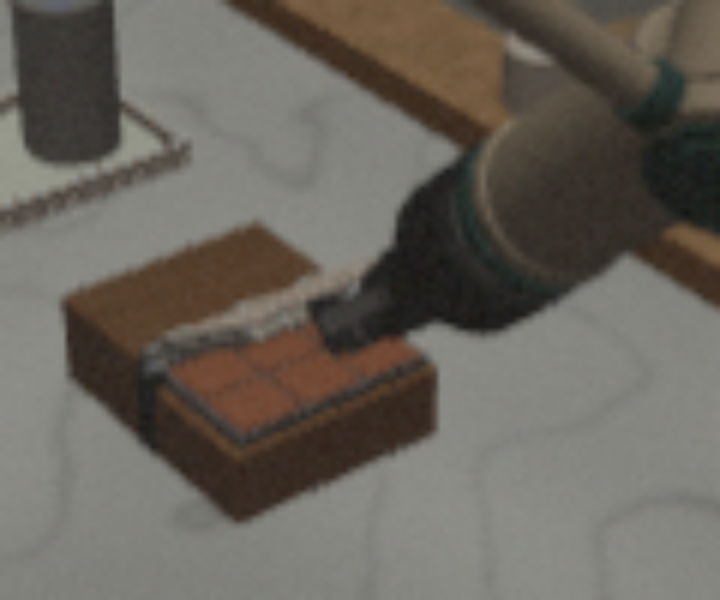

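The leaf is lifted (seen nearly edge-on above the spine, crop about (250, 310)), and the terracotta leaf stays flat. Continue the arc.

Call:
arm_command:
  series:
    - {"dp": [-0.006,0.072,0],"angular": [0,0,0],"gripper": 0}
    - {"dp": [-0.018,0.11,0],"angular": [0,0,0],"gripper": 0}
    - {"dp": [0.001,0.097,0],"angular": [0,0,0],"gripper": 0}
    - {"dp": [0.013,0.096,0],"angular": [0,0,0],"gripper": 0}
    - {"dp": [0.024,0.094,0],"angular": [0,0,0],"gripper": 0}
    - {"dp": [0.035,0.09,0],"angular": [0,0,0],"gripper": 0}
    - {"dp": [0.046,0.085,0],"angular": [0,0,0],"gripper": 0}
    - {"dp": [0,0,0],"angular": [0,0,0],"gripper": 0}

```text
clock: 11.5
position: [0.5852, 0.0835, 0.1165]
ee_rot: [0.657, 0.267, 0.651, 0.269]
contact_force: [-0.8, 0.2, -0.5]
width: 0.0002
```

```bash
python3 arc.py 80 87 94 101|tail -6;python3 mv.py 45
```

```text
t 11.5 pos [0.5852 0.0835 0.1165] x [ 0.007  0.702 -0.712] z [ 1.    -0.     0.009] F [-0.8  0.2 -0.5] w 0.0002 q [-0.44  0.49  1.68  0.7   1.41 -0.72]
tip [0.0527 0.1473]
80 [0.0478 0.1449] from here [-0.015 -0.043]
87 [0.0592 0.1468] from here [0.041 0.036]
94 [0.0708 0.1473] from here [0.107 0.107]
101 [0.0824 0.1464] from here [0.18 0.17]
t 11.5 pos [0.5852 0.0835 0.1165] x [ 0.007  0.702 -0.712] z [ 1.    -0.     0.009] F [-0.8  0.2 -0.5] w 0.0002 q [-0.44  0.49  1.68  0.7   1.41 -0.72]
total angular units [0.004 0.004 0.004] deg 0.7
```

Call:
arm_command:
  series:
    - {"dp": [0.041,0.036,0],"angular": [0,0,0],"gripper": 0}
    - {"dp": [0.065,0.071,0],"angular": [0,0,0],"gripper": 0}
    - {"dp": [0.074,0.063,0],"angular": [0,0,0],"gripper": 0}
    - {"dp": [0.081,0.053,0],"angular": [0,0,0],"gripper": 0}
    - {"dp": [0.087,0.043,0],"angular": [0,0,0],"gripper": 0}
    - {"dp": [0.09,0.032,0],"angular": [0,0,0],"gripper": 0}
    - {"dp": [0.09,0.03,0],"angular": [0,0,0],"gripper": 0}
    - {"dp": [0,0,0],"angular": [0,0,0],"gripper": 0}

```text
clock: 12.5
position: [0.5849, 0.162, 0.0978]
ee_rot: [0.657, 0.268, 0.651, 0.27]
contact_force: [-0.2, 0.3, 0.5]
width: 0.0001
```

```bash
python3 arc.py 122 129 136 143 150|tail -7;  python3 - <<'E'
from rig import *
from h import *
d=get_image("side"); cv2.imwrite("pics/s6.png",cv2.resize(d["image"][110:230,190:330],None,fx=5,fy=5))
E
```

```text
t 12.5 pos [0.5849 0.162  0.0978] x [ 0.006  0.704 -0.71 ] z [ 1.    -0.     0.008] F [-0.2  0.3  0.5] w 0.0001 q [-0.32  0.49  1.74  0.77  1.3  -0.69]
tip [0.1312 0.1286]
122 [0.1153 0.1354] from here [-0.134 -0.053]
129 [0.1282 0.1323] from here [-0.039  0.005]
136 [0.1426 0.1304] from here [0.057 0.078]
143 [0.1561 0.1274] from here [0.154 0.14 ]
150 [0.1646 0.1196] from here [0.25  0.144]
```

View pics/s6.png

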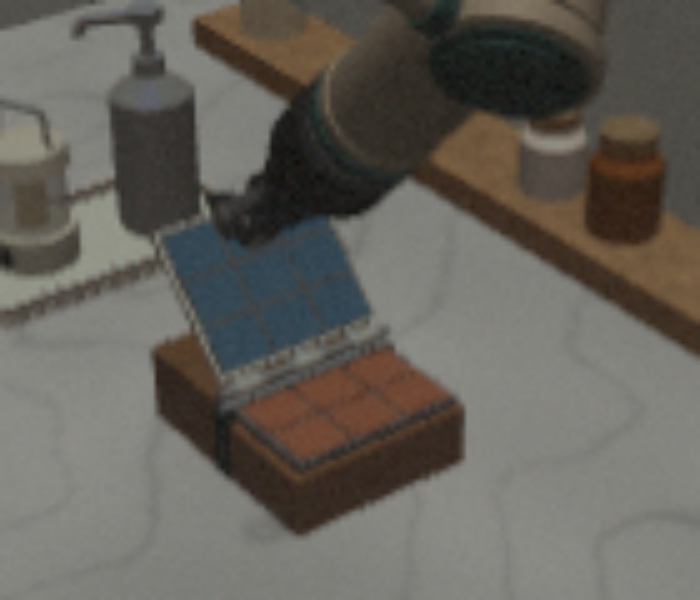

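The leaf is past upright at about 125-130°, blue face visible, tip on its outer edge at crop (240, 225), with terracotta flat and the pump clear behind. Now bring it down.

Call:
arm_command:
  series:
    - {"dp": [0.13,0.03,0],"angular": [0,0,0],"gripper": 0}
    - {"dp": [0.118,0,0],"angular": [0,0,0],"gripper": 0}
    - {"dp": [0.09,-0.03,0],"angular": [0,0,0],"gripper": 0}
    - {"dp": [0.077,-0.041,0],"angular": [0,0,0],"gripper": 0}
    - {"dp": [0.065,-0.05,0],"angular": [0,0,0],"gripper": 0}
    - {"dp": [0,0,0],"angular": [0,0,0],"gripper": 0}
    - {"dp": [0,0,0],"angular": [0,0,0],"gripper": 0}
    - {"dp": [0,0,0],"angular": [0,0,0],"gripper": 0}

```text
clock: 13.55
position: [0.5858, 0.1964, 0.0457]
ee_rot: [0.656, 0.269, 0.651, 0.27]
contact_force: [0.2, -0.2, 0.3]
width: 0.0002
```

```bash
python3 arc.py 178|tail -3
```

```text
t 13.55 pos [0.5858 0.1964 0.0457] x [ 0.006  0.704 -0.71 ] z [ 1.    -0.002  0.007] F [ 0.2 -0.2  0.3] w 0.0002 q [-0.27  0.55  1.8   0.82  1.19 -0.75]
tip [0.1656 0.0765]
178 [0.1796 0.0761] from here [0.085 0.08 ]
```

Press straight down in 2-3 mm steps, watching the force.

Call:
arm_command:
  series:
    - {"dp": [0.015,-0.015,0],"angular": [0,0,0],"gripper": 0}
    - {"dp": [0.015,-0.015,0],"angular": [0,0,0],"gripper": 0}
    - {"dp": [0.015,-0.015,0],"angular": [0,0,0],"gripper": 0}
    - {"dp": [0.015,-0.015,0],"angular": [0,0,0],"gripper": 0}
    - {"dp": [0,0,0],"angular": [0,0,0],"gripper": 0}
    - {"dp": [0,0,0],"angular": [0,0,0],"gripper": 0}
    - {"dp": [0,0,0],"angular": [0,0,0],"gripper": 0}
    - {"dp": [0,0,0],"angular": [0,0,0],"gripper": 0}

```text
clock: 14.55
position: [0.5865, 0.1962, 0.0431]
ee_rot: [0.657, 0.27, 0.649, 0.274]
contact_force: [-0.7, -1.2, 2.3]
width: -0.0002
```

```bash
cat > chk.py <<'E'
from rig import *
from h import *
for n in("top","side"):
    d=get_image(n); P=cloud(d); im=d["image"].astype(int); np.savez(f"pics/{n}_f.npz",**d)
    m=(d["depth"]>0)&(abs(P[...,0]-.584)<.055)&(P[...,1]>.095)&(P[...,1]<.18)&(P[...,2]>.04)&(P[...,2]<.12)&(im[...,0]-im[...,2]>15)
    X=P[m]; A=np.c_[X[:,1],np.ones(len(X))]; k=np.linalg.lstsq(A,X[:,2],rcond=None)[0]; print(n,len(X),"slope",k[0].round(3),"z at spine",(k@[.077,1]).round(4),"std",np.std(A@k-X[:,2]).round(4))
    m=(d["depth"]>0)&(abs(P[...,0]-.584)<.055)&(P[...,1]>.0)&(P[...,1]<.06)&(P[...,2]>.03)&(P[...,2]<.09)&(im[...,2]-im[...,0]>25)
    X=P[m]; A=np.c_[X[:,1],np.ones(len(X))]; k=np.linalg.lstsq(A,X[:,2],rcond=None)[0]; print(n,"terracotta",len(X),k.round(3),np.median(X[:,2]).round(3))
E
python3 arc.py|tail -2; python3 chk.py
```

```text
t 14.55 pos [0.5865 0.1962 0.0431] x [ 0.009  0.71  -0.704] z [1.    0.    0.013] F [-0.7 -1.2  2.3] w -0.0002 q [-0.27  0.56  1.81  0.83  1.19 -0.77]
tip [0.1654 0.0739]
top 298 slope -0.035 z at spine 0.0698 std 0.0067
top terracotta 191 [0.005 0.054] 0.054
side 408 slope 0.002 z at spine 0.0679 std 0.0012
side terracotta 399 [0.015 0.056] 0.057
```

Contact is holding (z stopped moving, 2-3 N) and the blue face slope is about 0. One firmer press, then back off along the finger.

Call:
arm_command:
  series:
    - {"dp": [0.04,-0.04,0],"angular": [0,0,0],"gripper": 0}
    - {"dp": [0.05,-0.05,0],"angular": [0,0,0],"gripper": 0}
    - {"dp": [0.05,-0.05,0],"angular": [0,0,0],"gripper": 0}
    - {"dp": [0.05,-0.05,0],"angular": [0,0,0],"gripper": 0}
    - {"dp": [0.05,-0.05,0],"angular": [0,0,0],"gripper": 0}
    - {"dp": [0,0,0],"angular": [0,0,0],"gripper": 0}
    - {"dp": [0,0,0],"angular": [0,0,0],"gripper": 0}
    - {"dp": [0,0,0],"angular": [0,0,0],"gripper": 0}

```text
clock: 15.65
position: [0.5877, 0.1973, 0.0458]
ee_rot: [0.655, 0.278, 0.636, 0.297]
contact_force: [0.1, 0.2, 0.1]
width: -0.0001
```

Call:
arm_command:
  series:
    - {"dp": [-0.1,0.0,0],"angular": [0,0,0],"gripper": 0}
    - {"dp": [-0.2,0.1,0],"angular": [0,0,0],"gripper": 0}
    - {"dp": [-0.3,0.1,0],"angular": [0,0,0],"gripper": 0}
    - {"dp": [-0.3,0.1,0],"angular": [0,0,0],"gripper": 0}
    - {"dp": [-0.3,0.1,0],"angular": [0,0,0],"gripper": 0}
    - {"dp": [-0.3,0,0],"angular": [0,0,0],"gripper": 0}
    - {"dp": [-0.3,0,0],"angular": [0,0,0],"gripper": 0}
    - {"dp": [0,0,0],"angular": [0,0,0],"gripper": 0}

```text
clock: 16.65
position: [0.5825, 0.0638, 0.2284]
ee_rot: [0.653, 0.278, 0.64, 0.296]
contact_force: [0.5, 0.2, -0.1]
width: 0.0002
```

```bash
python3 arc.py|tail -2; python3 chk.py; python3 - <<'E'
from h import *
d=np.load("pics/side_f.npz"); cv2.imwrite("pics/fin.png",d["image"])
# bystander check: changed pixels vs start
for n in("top","side"):
    a=np.load(f"pics/{n}0.npz"); b=np.load(f"pics/{n}_f.npz")
    A,B=[cv2.GaussianBlur(x["image"],(5,5),0).astype(int) for x in(a,b)]
    m=((np.abs(A-B).max(-1)>25)*255).astype(np.uint8); m=cv2.morphologyEx(m,cv2.MORPH_OPEN,np.ones((3,3)))
    k,_,st,_=cv2.connectedComponentsWithStats(m); print(n,[s[:5].tolist() for s in st[1:] if s[4]>15])
E
```

```text
t 16.65 pos [0.5825 0.0638 0.2284] x [ 0.006  0.742 -0.67 ] z [0.999 0.016 0.027] F [ 0.5  0.2 -0.1] w 0.0002 q [-0.5   0.42  1.54  0.72  1.64 -0.64]
tip [0.033  0.2592]
top 883 slope 0.001 z at spine 0.0653 std 0.0022
top terracotta 387 [-0.014  0.055] 0.054
side 445 slope 0.002 z at spine 0.0679 std 0.0014
side terracotta 411 [0.012 0.056] 0.056
top [[154, 108, 235, 276, 21652], [364, 137, 13, 19, 108], [350, 139, 13, 16, 76], [190, 151, 32, 40, 1211], [347, 187, 13, 24, 145], [0, 313, 60, 49, 1760], [186, 314, 128, 70, 3561], [219, 376, 8, 8, 49], [315, 379, 10, 5, 37]]
side [[0, 0, 57, 49, 1625], [97, 0, 43, 64, 1452], [148, 0, 87, 47, 1547], [230, 0, 8, 5, 33], [241, 0, 14, 3, 37], [226, 4, 31, 40, 440], [255, 5, 19, 22, 273], [327, 29, 24, 7, 102], [293, 31, 9, 5, 27], [310, 34, 11, 11, 80], [322, 38, 29, 41, 1006], [218, 44, 50, 26, 936], [35, 50, 33, 71, 1257], [270, 60, 39, 16, 127], [308, 62, 5, 9, 38], [77, 64, 20, 49, 583], [273, 68, 6, 4, 18], [284, 72, 5, 4, 16], [250, 75, 105, 58, 2388], [74, 115, 11, 18, 123], [86, 118, 23, 19, 206], [46, 140, 61, 90, 3267], [219, 162, 42, 25, 626], [240, 177, 41, 26, 648], [68, 230, 16, 35, 387], [86, 232, 17, 42, 483], [0, 234, 22, 59, 1014], [25, 255, 40, 11, 326], [18, 266, 20, 13, 197], [21, 276, 51, 23, 801]]
```

View pics/fin.png

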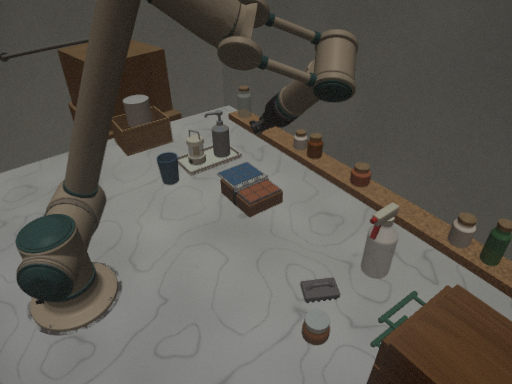

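The final side view shows the blue leaf flat at (243, 177), the terracotta leaf flat at (250, 193), and the arm well above everything. There are no changed pixels at any bystander in the side view. The top-view differences near the spray and scrubber look like arm shadow.

```bash
python3 -c "from rig import *; print(sign_off())"
```

```text
the job is handed in; nothing more can be done
None
```

The top leaf is turned over its spine and lies flat on the far bed, blue tiles up. I handed the job in at about 17 s, within the 38 s limit. I pushed it from under its free edge with the closed fingertip, followed it round, pressed it down and backed clear. The fingers stayed shut throughout, so the leaf was never pinched.

**Last checks**
- **Top leaf:** the blue face measures a slope of 0.001–0.002 rad in both views. Its surface is at 65 mm in the top view and 68 mm in the side view; 65 mm is expected.
- **Terracotta leaf:** flat to within about 0.015 rad.
- **Robot:** contact force is about zero, and the fingertip is about 0.26 m above the counter.
- **Bystanders:** the side view shows no change at any of them. The top view shows small differences at the spray bottle and the scrubber. I took these as the arm's shadow, because the side view disagrees; I did not measure their positions.

**What disagreed:**
- **Fingertip offset:** the real fingertip sat about 44 mm behind the reported TCP. The first try at getting under the leaf therefore passed outside it without touching, and I corrected for the offset.
- **Tool turn:** the final firm press turned the tool by about 3–4 degrees. The leaf still measured flat afterwards.

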